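# Level the stitching hoop on its stand

### The arm

A 6-joint arm with a two-finger parallel gripper is mounted at the origin on the work surface. World frame = base frame: x ahead of the robot, y to its left, z up, the work surface at z = 0. Lengths are in m, angles in degrees, forces in N, time in s.
With the tool pointing down it reaches from about 0.375 to 0.9 m from the base axis. Payload 3.1 kg.
Tool frame: the origin (TCP) lies on the centre line of the jaws, within the pads' length; the fingertips stand 25 mm ahead of it and the grasp point (between the pads) lies 6 mm ahead of it; z points along the fingers, y is the line along which they close (so a half turn about z gives the same grasp; the last joint's range is limited). The gripper opens to 87 mm and grips with 3 to 60 N. Pads are 19 mm wide; open, the fingers measure 117 mm over their backs; the gripper's body (75 mm by 190 mm) begins 51 mm behind the grasp point.
Start: joints at [56.236, 30.224, 82.088, -0, 67.689, -10.227], TCP at [0.25, 0.573, 0.248] pointing down, gripper open.
Joint ranges: [-176.69, 176.69], [-43.24, 126.21], [12.49, 139.97], [-82, 262], [0, 151.66], [-163.58, 163.58]. Speed limits (degrees/s): [159.86, 159.86, 180, 180, 180, 180].

### API

Orientations are given as a 3x3 rotation matrix whose columns are the frame's x, y, z axes.
In Python, from rig import bot, cams, models gives the robot as it stands. The module is installed in compiled form; this text tells all that it offers.
- The arm moves only by the shell command python3 -m handwheel 'ROWS' [OPENING]. ROWS is JSON, a list of rows, each a list of 6 numbers: the shift along the world's x, y, z each as a share of 1 m, from -1 to 1, then the turn, a rotation vector about the world's x, y, z each as a share of 2 rad, from -1 to 1. In form: [[dx, dy, dz, wx, wy, wz], ...]. A call has exactly 8 rows; each row is the pose to reach, as a shift and turn from the pose commanded when the call began; what a row does not reach only later rows make up. A row lasts 1/12 s, in which the tool goes at most 41.7 mm and 7.16 degrees, less where a joint would pass 70% of its speed; a pose out of reach is approached as far as the arm can. A call with a number of a shift or a turn outside -1 to 1 is refused whole. A call with a gripper value outside its range is refused whole. OPENING is the opening, from -1 (shut) to 1 (fully open), so that 0 is half open, set as the call begins (- or left out, the last holds). The fingers move at their own pace and stop on an object; the grip force is fixed at half the most. Time passes only in rows, so rows that repeat a pose let the fingers close, or fill a call up. It gives the time, the measured TCP pose, the force, the opening and the grip force at its end, in the units of the state.
- bot.read_state(): the state, without advancing time (a new reading comes with each control period).
- cams.capture(name): name is "scene" or "top" or "wrist"; returns (picture, depth): 384x512x3 uint8, blue, green, red; 384x512 float32, m along the optical axis (not along the pixel's ray), 0 where there is no reading.
- cams.calibration(name): a dict with "mtx" (3x3 intrinsics, pixels), "dist_coeffs" ([k1, k2, p1, p2, k3] as OpenCV has them; the pictures are not rectified), "R" (3x3) and "t" (3): a world point X has camera coordinates R X + t; the wrist camera has in their place "tool_from_camera" (4x4, takes a point from camera to tool coordinates, whose origin is the TCP and whose axes are the flange's). Camera axes: x right, y down, z forward; pixel columns grow to the right and rows downward; lengths in m; the calibration is good to about 2 mm. A picture is of the moment at which its call begins: read the wrist's pose just before it. calibration takes no time and is no camera call.
- bot.hand_in(): hands the job in; it is judged then, once.
Trained networks look in the newest picture that a camera, given by its name, has taken for a name from the list of things; names that differ only in an ending like _2 or _b are one class to them, and where a whole thing is asked for, a point or a joint stands for the part that bears it (a point fixed in the world has none). Each returns a list of dicts, best first, with "conf" (0 to 1); they miss things now and then, are a little off and sometimes report something else, mostly with a low value. They report only what shows in the picture. A call takes as long as a camera call.
- models.spot_in(query, camera): "position" ([column, row] in pixels, amid what is visible of it).
- models.tip_of(query, camera): "position" ([column, row] in pixels: a listed point, or the origin of a listed thing).
The state is a dict: "time_s": time; "joint_positions": joint angles; "qvel": joint speeds; "tau": joint torques, N m; "position": TCP position; "tcp_rot": TCP orientation; "force": force on the tool from outside, world axes, zero at the start; "moment": the same for the moment, N m; "opening": opening from 0.0 (shut) to 1.0 (fully open); "grasp_force": force on a finger pad.
Only numpy, scipy, OpenCV 4.12 (cv2) and the standard library are available. Lean on these libraries where they do the work, as an engineer would, in place of code of your own. Each camera call takes 0.05 s, during which the arm holds its last target. There are 200 camera calls.

### The job

The hoop on the stitching stand was left tilted. Back the T-screw off just enough for the hoop to turn (no more than half a turn), turn the hoop level with its high edge coming down, and tighten the T-screw firmly again. Leave the other things on the table where they stand.

Things in the scene. Friction and masses are not known exactly. Their poses are not given: they have to be found in the camera images.
- stand: Heavy table-top hoop stand that does not move: dark steel plate 180 x 220 x 10 mm, wooden post, and a bored wooden clamp block 56 x 60 x 60 mm whose middle is 170 mm above the table. Origin: table level under the post and block. Its x points away from the screw side, its y runs along the hoop's stem towards the hoop, its z is up.
- hoop: Wooden stitching hoop, 180 mm outside diameter, band 12 mm thick (radially) and 18 mm wide, empty, on a 24 mm dowel stem that can only turn about its own axis in the block; balanced, it stays where it is left. Origin: on the stem axis in the block's middle. y: along the stem to the hoop; z: normal to the hoop's plane, straight up when level; starts leaning 26 to 49 degrees towards the robot, so its far edge is high.
- hoop_center (a point): Centre of the hoop, on the stem axis, 175 mm along y from the middle of the block; axes as hoop. There is nothing inside the ring (156 mm clear).
- hoop_far_rim (a point): Middle of the hoop's wooden band at its high far edge, 84 mm along the hoop's x from hoop_center; axes as hoop, so the band is 12 mm thick along x and 18 mm wide along z.
- screw (a joint): Turn of the T-screw in rad, growing clockwise (tightening) as seen from the handle's end; starts at 1.0 to 1.4, clamped. The pad just touches the stem at 0; below that the hoop turns freely (light drag, under 1 N at the rim). Lead 6 mm a turn; the pad presses about 30 N per rad above 0; solid stop at 2.0. Needs about 0.2 N m to turn and stays where it is left.
- screw_grip (a point): Middle of the black T-handle of the screw: a flat bar 78 mm long (its x), 16 mm thick (its y), 36 mm deep (its z, the screw axis, pointing out of the block). The axis leans 28 degrees from vertical, to the side opposite the stand's x. Under the handle is a boss of 26 mm diameter, 18 mm deep, and the block's face lies 62 mm below this point along the axis.
- pad: Small rubber-faced pressure pad at the inner end of the screw, hidden in the block, pressing on the stem. Origin: on the stem axis in the block's middle; z along the screw axis, outwards.
- pin_tin: Round blue tin with lid, 87 mm diameter, 39 mm high; origin under its centre. A bystander.
- spool: Empty orange spool standing upright, 64 mm diameter, 90 mm high; origin under its centre. A bystander.
- bobbin_box: Green box with white lid, 106 x 81 x 56 mm; origin under its centre. A bystander.

How it is judged (in metres and radians):
On the way, in this order (a step that is already met when the one before it is completed fails the run):
1. the T-screw is backed off: its pad no longer grips the stem (under 6 N) (contact force between pad and hoop below 6 N), for 0.2 s.
2. the hoop is turned level (within 0.09 rad) while the screw is still slack (pad force under 12 N) (angle between the z axis of hoop and the z axis of stand, either way round below 0.09 rad and contact force between pad and hoop below 12 N), for 0.2 s.
At the end, for the whole second after the job is handed in: The hoop is level within 0.09 rad and at rest, the T-screw is tight again (its pad presses on the stem with more than 20 N), and the tin, the spool and the box stand upright within 20 mm of where they were (angle between the z axis of hoop and the z axis of stand, either way round below 0.09 rad and contact force between pad and hoop above 20 N and angular speed of hoop below 0.1 rad/s and distance of each of pin_tin, spool, bobbin_box from where it was at the start of the episode below 0.02 m and angle between each of pin_tin, spool, bobbin_box's own z axis and vertical below 0.2 rad); the robot touches nothing.
It fails at once if the T-screw is backed off more than half a turn (its joint reads below -2.2 rad) (value of joint screw below -2.2 rad).
It fails at once if a bystander is pushed more than 30 mm (distance of any of pin_tin, spool, bobbin_box from where it was at the start of the episode above 0.03 m).
It also fails if it takes over 59 s, if anything falls off the work surface, if the arm or the gripper's body presses on something with over 40 N, if the wrist force passes 120 N, or if a joint passes its speed limit or range.

## Working session

There is one attempt and no reset: what is moved stays moved. The work goes in short steps, Python scripts to look and compute and a shell command to move; the robot and the scene stay as the last step left them, time stands still between calls to the robot, and variables do not carry over. Pictures are saved under pics/ and viewed, at most 10 in all, crops included, and the job is handed in when it is done.

```bash
mkdir -p pics
cat > h.py <<'E'
import numpy as np,cv2
from rig import bot,cams,models
def cap(n):
    s=bot.read_state(); im,d=cams.capture(n); return s,im,d
def pose(n,s):
    c=cams.calibration(n)
    if 'R' in c: R=np.array(c['R']);t=np.array(c['t']);return R.T,-R.T@t
    T=np.array(c['tool_from_camera']);W=np.array(s['tcp_rot']).reshape(3,3)
    return W@T[:3,:3],W@T[:3,3]+np.array(s['position'])
def pts(n,s,px,z):
    c=cams.calibration(n);R,t=pose(n,s)
    u=cv2.undistortPoints(np.array(px,float).reshape(-1,1,2),np.array(c['mtx']),np.array(c['dist_coeffs'])).reshape(-1,2)
    z=np.array(z,float).reshape(-1,1)
    return (np.c_[u,np.ones(len(u))]*z)@R.T+t
def cloud(n,s,d,st=1):
    v,u=np.mgrid[0:384:st,0:512:st]; z=d[v,u]; m=z>0
    return pts(n,s,np.c_[u[m],v[m]],z[m]),u[m],v[m]
E
python3 - <<'E'
from h import *
out=[]
for n in ['scene','top']:
    s,im,d=cap(n); 
    for q in ['stand','screw_grip','hoop_center','hoop_far_rim','pin_tin','spool','bobbin_box']:
        r=models.tip_of(q,n)
        for k in r[:1]:
            p=k['position'];x,y=int(round(p[0])),int(round(p[1]))
            dd=d[max(0,min(383,y)),max(0,min(511,x))]
            print(n,q,round(k['conf'],2),np.round(p),np.round(pts(n,s,[p],[dd])[0],3))
    np.savez(n,im=im,d=d); out.append(im)
cv2.imwrite('pics/a.png',out[0]);cv2.imwrite('pics/b.png',out[1])
print(np.round(s['tcp_rot'],3),s['time_s'],s['position'],s['opening'])
E
```

```text
scene stand 0.62 [205. 240.] [ 0.567 -0.187  0.026]
scene screw_grip 0.92 [174. 181.] [ 0.517 -0.191  0.264]
scene hoop_center 0.61 [233. 155.] [0.482 0.032 0.118]
scene hoop_far_rim 0.96 [254. 153.] [0.586 0.002 0.235]
scene pin_tin 0.71 [302. 256.] [ 0.802 -0.059  0.038]
scene spool 0.63 [298. 131.] [0.521 0.313 0.016]
scene bobbin_box 0.79 [164. 305.] [ 0.623 -0.385  0.056]
top stand 0.57 [300. 220.] [ 0.543 -0.153  0.197]
top screw_grip 0.79 [314. 229.] [ 0.515 -0.183  0.272]
top hoop_far_rim 0.81 [247. 207.] [ 0.581 -0.     0.242]
top spool 0.84 [159. 235.] [0.51  0.291 0.086]
top bobbin_box 0.62 [357. 209.] [ 0.587 -0.353  0.054]
[[-0.917  0.399 -0.   ]
 [ 0.399  0.917 -0.   ]
 [ 0.    -0.    -1.   ]] 0.4 [0.2494927  0.57293088 0.24739524] 0.9979706371029178
```

View pics/a.png

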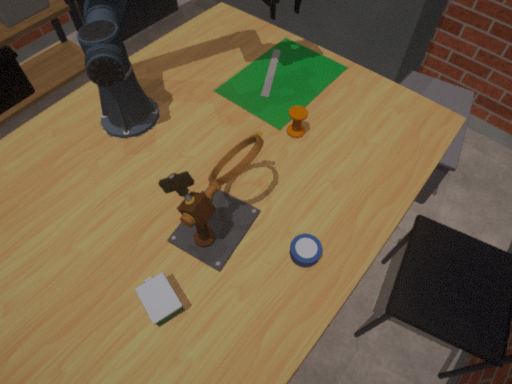

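View pics/b.png

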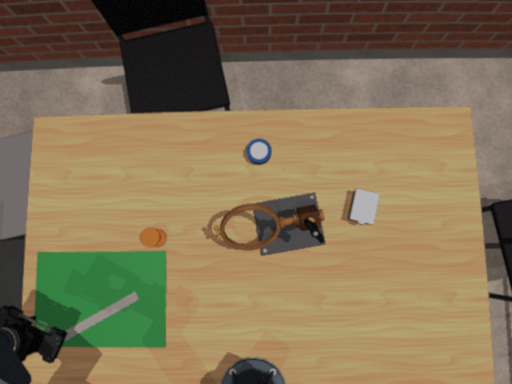

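The scene view shows the stand with the handle at about (174,181) and the hoop's high rim at about (254,150). The tin, spool and box are well clear. The top view shows the hoop at about (250,227), the handle at (314,229) and the plate at (290,222). Next I'll fit the stand and hoop.

Run:
```python
from h import *
from scipy.optimize import least_squares
P=[];C=[]
for n in ['scene','top']:
    f=np.load(n+'.npz');p,u,v=cloud(n,None,f['d']);c=f['im'][v,u]
    m=(p[:,0]>.4)&(p[:,0]<.72)&(p[:,1]>-.3)&(p[:,1]<.15)&(p[:,2]>.04)&(p[:,2]<.33)
    P.append(p[m]);C.append(c[m]);print(n,m.sum())
P=np.vstack(P);C=np.vstack(C).astype(float)
dark=(C.max(1)<60)&(P[:,2]>.21)&(P[:,1]<-.1)
H=P[dark];print('handle',len(H),H.mean(0),H.min(0),H.max(0))
hp=P[(P[:,1]>-.06)&(P[:,2]<.26)]
def res(q,hp=hp):
    x,y,a,t=q
    ey=np.array([-np.sin(a),np.cos(a),0]);ex0=np.array([np.cos(a),np.sin(a),0]);z0=np.array([0,0,1.])
    ex=np.cos(t)*ex0+np.sin(t)*z0; ez=np.cos(t)*z0-np.sin(t)*ex0
    d=hp-(np.array([x,y,.17])+.175*ey)
    r=np.hypot(d@ex,d@ey)-.084;w=d@ez
    return np.r_[np.maximum(abs(r)-.006,0),np.maximum(abs(w)-.009,0)]
b=min((least_squares(res,[.56,-.16,a,t],loss='soft_l1',f_scale=.003) for a in(-.1,.1,.3) for t in(.5,.8)),key=lambda r:r.cost)
print(len(hp),b.x,np.degrees(b.x[2:]),b.cost,np.median(abs(res(b.x))))
x,y,a,t=b.x
ex=np.array([np.cos(a),np.sin(a),0]);ax=-ex*np.sin(np.radians(28));ax[2]=np.cos(np.radians(28))
ey=np.array([-np.sin(a),np.cos(a),0]);l=np.cross(ey,ax)
# handle in stand frame
d=H-[x,y,.17];print('axis coord',np.percentile(d@ax,[2,50,98]));
w=np.c_[d@ey,d@l];print(w.mean(0));e,V=np.linalg.eigh(np.cov(w.T));print(np.sqrt(e),V[:,1])
```

```text
scene 2860
top 1839
handle 658 [ 0.51721868 -0.18637539  0.25723135] [ 0.47862851 -0.21347307  0.21811206] [ 0.5452217  -0.15725814  0.28305556]
1573 [ 0.55719564 -0.17614103  0.17684658  0.84078108] [10.13256291 48.17320746] 0.002405248848213407 0.0
axis coord [0.06348859 0.09935188 0.11276521]
[-0.00304175  0.00461586]
[0.00485194 0.02079146] [0.51305927 0.85835318]
```

```bash
cat >> h.py <<'E'
from scipy.spatial.transform import Rotation as Ro
def delta(pt,Rt):
    s=bot.read_state();W=np.array(s['tcp_rot']).reshape(3,3)
    rv=Ro.from_matrix(Rt@W.T).as_rotvec()
    print('t',s['time_s'],'pos',np.round(s['position'],4),'d',np.round(pt-np.array(s['position']),4),'rot/2',np.round(rv/2,4),'deg',np.degrees(np.linalg.norm(rv)).round(1),'F',np.round(s['force'],1))
    return rv
def frame(a,th):
    """stand yaw a, handle direction angle th in (ey,l); returns ax,R tool"""
    ex=np.array([np.cos(a),np.sin(a),0]);c=np.radians(28);ax=-ex*np.sin(c);ax[2]=np.cos(c)
    ey=np.array([-np.sin(a),np.cos(a),0]);l=np.cross(ey,ax)
    h=np.cos(th)*ey+np.sin(th)*l
    return ax,np.c_[h,np.cross(-ax,h),-ax]
E
python3 - <<'E'
from h import *
ax,R=frame(.1768,np.arctan2(.858,.513));print(ax,R)
g=np.array([.557,-.176,.17])+.095*ax
print(g);delta(g+.15*ax,R)
E
```

```text
[-0.46215323 -0.08257083  0.88294759] [[ 0.65575181  0.59699578  0.46215323]
 [ 0.6384576  -0.76521497  0.08257083]
 [ 0.402941    0.24091927 -0.88294759]]
[ 0.51309544 -0.18384423  0.25388002]
t 0.8 pos [0.2495 0.573  0.2476] d [ 0.1942 -0.7693  0.1387] rot/2 [ 0.2688 -0.1093 -0.9843] deg 117.6 F [-0.4 -0.6 -0.2]
```

```bash
python3 -m handwheel '[[0.04,-0.01,0.04,0.016,-0.007,-0.06],[0.07,-0.02,0.07,0.034,-0.014,-0.12],[0.1,-0.04,0.1,0.05,-0.02,-0.18],[0.13,-0.06,0.12,0.067,-0.027,-0.245],[0.16,-0.08,0.14,0.083,-0.034,-0.305],[0.19,-0.1,0.16,0.1,-0.04,-0.365],[0.21,-0.13,0.17,0.117,-0.047,-0.43],[0.22,-0.165,0.18,0.134,-0.054,-0.49]]' 1
python3 - <<'E'
from h import *
ax,R=frame(.1768,np.arctan2(.858,.513))
g=np.array([.557,-.176,.17])+.095*ax
delta(g+.15*ax,R)
E
```

```text
time_s: 1.47
position: [0.4689, 0.4167, 0.4264]
tcp_rot: [[-0.202, 0.957, 0.21], [0.97, 0.166, 0.176], [0.134, 0.239, -0.962]]
force: [1.0, 0.4, -0.1]
opening: 1.001
grasp_force: 0.0
t 1.4667 pos [0.4689 0.4167 0.4264] d [-0.0251 -0.6129 -0.04  ] rot/2 [ 0.1366 -0.0537 -0.5015] deg 59.9 F [ 1.   0.4 -0.1]
```

```bash
python3 -m handwheel '[[0,-0.04,0,0.016,-0.007,-0.06],[0,-0.08,0,0.032,-0.013,-0.12],[0,-0.12,0,0.048,-0.019,-0.18],[0,-0.16,0,0.064,-0.025,-0.24],[0,-0.2,0,0.08,-0.032,-0.3],[0,-0.24,0,0.096,-0.038,-0.36],[0,-0.28,0,0.112,-0.045,-0.42],[0,-0.32,0,0.128,-0.05,-0.47]]' && python3 -m handwheel '[[0,-0.04,0,0.008,-0.003,-0.03],[0,-0.08,0,0.008,-0.003,-0.03],[0,-0.12,0,0.008,-0.003,-0.03],[0,-0.16,0,0.008,-0.003,-0.03],[-0.01,-0.2,-0.01,0.008,-0.003,-0.03],[-0.02,-0.24,-0.02,0.008,-0.003,-0.03],[-0.025,-0.28,-0.03,0.008,-0.003,-0.03],[-0.025,-0.293,-0.04,0.008,-0.003,-0.03]]'
python3 - <<'E'
from h import *
ax,R=frame(.1768,np.arctan2(.858,.513))
g=np.array([.557,-.176,.17])+.095*ax
delta(g+.15*ax,R)
print(bot.read_state()['joint_positions'])
s,im,d=cap('wrist');np.savez('w1',im=im,d=d);cv2.imwrite('pics/w1.png',im)
print(pose('wrist',s)[1])
print(models.tip_of('screw_grip','wrist')[:1])
p,u,v=cloud('wrist',s,d);c=im[v,u]
dd=p-np.array([.557,-.176,.17]);A=dd@ax;ey=np.array([-np.sin(.1768),np.cos(.1768),0]);l=np.cross(ey,ax)
m=(c.max(1)<90)&(A>.07)&(A<.13)&(abs(dd@ey)<.06)&(abs(dd@l)<.06)
print(m.sum(),np.percentile(A[m],[2,50,98]))
t=m&(A>.105)
r=cv2.minAreaRect((np.c_[dd@ey,dd@l][t]*1000).astype(np.float32));print(t.sum(),r,u[t].mean(),v[t].mean())
E
```

```text
time_s: 2.13
position: [0.4647, 0.0957, 0.4247]
tcp_rot: [[0.616, 0.648, 0.447], [0.686, -0.72, 0.099], [0.386, 0.246, -0.889]]
force: [1.1, 0.3, 0.2]
opening: 1.0
grasp_force: 0.0
time_s: 2.8
position: [0.4401, -0.2017, 0.3847]
tcp_rot: [[0.655, 0.601, 0.458], [0.643, -0.761, 0.08], [0.397, 0.242, -0.885]]
force: [0.3, -0.1, 0.6]
opening: 1.001
grasp_force: 0.0
t 2.8 pos [ 0.4401 -0.2017  0.3847] d [0.0037 0.0055 0.0016] rot/2 [ 0.0024 -0.0022 -0.0021] deg 0.4 F [ 0.3 -0.1  0.6]
[-52.542681     2.88206011 104.93468969  27.95317376  61.61897958
 -15.05096544]
[ 0.43294264 -0.15982334  0.5383228 ]
[{'position': [253.4, 173.9], 'conf': 0.79}]
1732 [0.0811099  0.10975709 0.11256472]
1576 ((-1.180694580078125, -2.8950271606445312), (75.37049865722656, 23.718599319458008), 58.42124557495117) 253.24682741116752 176.66243654822335
```

View pics/w1.png

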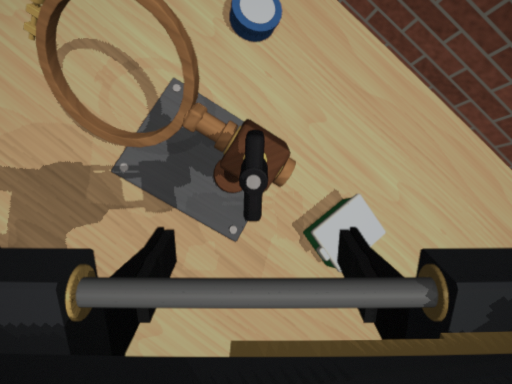

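The wrist view shows the T-handle at about (253,175), lying vertical in the picture, midway between the open fingers at columns 160 and 350. The jaws are aligned with it, so I'll descend along the axis.

Run:
```python
from h import *
a=.1768;ax,R=frame(a,np.radians(58.6));ey=np.array([-np.sin(a),np.cos(a),0]);l=np.cross(ey,ax)
g=np.array([.557,-.176,.17])+.0925*ax-.0012*ey-.0029*l
print(g);delta(g+.01*ax,R)
```

```text
[ 0.51194125 -0.18526945  0.25031118]
t 2.9 pos [ 0.4399 -0.1988  0.383 ] d [ 0.0674  0.0127 -0.1238] rot/2 [-0.0028 -0.0043  0.0014] deg 0.6 F [ 0.6  0.2 -0.2]
```

```bash
python3 -m handwheel '[[0.013,0.003,-0.024,-0.003,-0.004,0.001],[0.026,0.005,-0.048,-0.003,-0.004,0.001],[0.036,0.007,-0.068,-0.003,-0.004,0.001],[0.047,0.009,-0.088,-0.003,-0.004,0.001],[0.057,0.011,-0.106,-0.003,-0.004,0.001],[0.067,0.0127,-0.124,-0.003,-0.004,0.001],[0.067,0.0127,-0.124,-0.003,-0.004,0.001],[0.067,0.0127,-0.124,-0.003,-0.004,0.001]]' 1
python3 - <<'E'
from h import *
a=.1768;ax,R=frame(a,np.radians(58.6));ey=np.array([-np.sin(a),np.cos(a),0]);l=np.cross(ey,ax)
g=np.array([.557,-.176,.17])+.0925*ax-.0012*ey-.0029*l
delta(g+.01*ax,R)
s,im,d=cap('wrist');cv2.imwrite('pics/w2.png',im)
E
```

```text
time_s: 3.57
position: [0.5077, -0.1814, 0.2603]
tcp_rot: [[0.646, 0.608, 0.462], [0.65, -0.755, 0.085], [0.401, 0.245, -0.883]]
force: [0.5, -0.6, -0.5]
opening: 1.001
grasp_force: 0.0
t 3.5667 pos [ 0.5077 -0.1814  0.2603] d [-0.0004 -0.0047 -0.0012] rot/2 [ 0.0003  0.0002 -0.0035] deg 0.4 F [ 0.5 -0.6 -0.5]
```

View pics/w2.png

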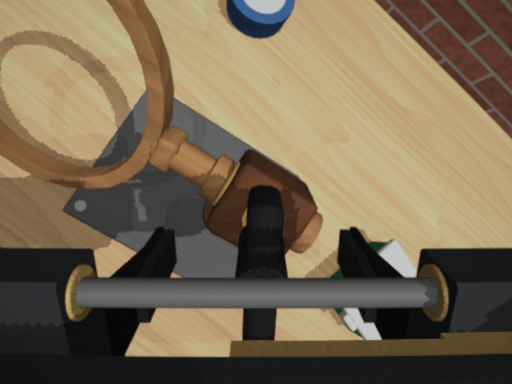

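The handle sits at about column 261 between the fingers at 160 and 350, roughly 2–3 mm right of centre. I'll shift by that and close.

```bash
python3 -m handwheel '[[0.001,-0.003,0,0,0,0],[0.001,-0.003,0,0,0,0],[0.001,-0.003,0,0,0,0],[0.001,-0.003,0,0,0,0],[0.001,-0.003,0,0,0,0],[0.001,-0.003,0,0,0,0],[0.001,-0.003,0,0,0,0],[0.001,-0.003,0,0,0,0]]' -1
python3 - <<'E'
from h import *
s=bot.read_state();print(s['force'],s['moment'],s['opening'],s['grasp_force'],s['joint_positions'])
ax=frame(.1768,0)[0];print(ax*1.55/2)
E
```

```text
time_s: 4.28
position: [0.5086, -0.1862, 0.2604]
tcp_rot: [[0.647, 0.606, 0.463], [0.649, -0.756, 0.083], [0.4, 0.247, -0.882]]
force: [0.3, 0.1, 0.4]
opening: 0.476
grasp_force: 0.0
[0.32761071 0.07113538 0.41128803] [-0.12860033  0.40086863 -0.03585934] 0.4762809862585091 0.0 [-43.79499587  17.32088487 109.85648537  35.36517373  41.05572017
 -20.29193257]
[-0.35816875 -0.06399239  0.68428438]
```

```bash
python3 -m handwheel '[[0,0,0,0,0,0],[0,0,0,0,0,0],[0,0,0,0,0,0],[0,0,0,0,0,0],[0,0,0,0,0,0],[0,0,0,0,0,0],[0,0,0,-0.012,-0.002,0.022],[0,0,0,-0.023,-0.004,0.044]]' -1
python3 - <<'E'
from h import *
s=bot.read_state();print(s['force'],s['moment'],s['opening'],s['grasp_force'],s['joint_positions'])
E
```

```text
time_s: 4.95
position: [0.5076, -0.1847, 0.2599]
tcp_rot: [[0.582, 0.67, 0.461], [0.723, -0.686, 0.086], [0.374, 0.283, -0.883]]
force: [-4.8, 3.5, 2.5]
opening: 0.18
grasp_force: 30.0
[-4.81613653  3.53020446  2.53813522] [0.29594834 0.94182321 0.12583176] 0.1798225225618319 30.000624982640147 [-43.77423069  17.30365849 109.95111142  35.31823813  41.19234067
 -26.09802989]
```

Gripped and turning, with a small force of about 6 N. I'll keep turning.

```bash
python3 -m handwheel '[[0,0,0,-0.023,-0.004,0.044],[0,0,0,-0.046,-0.008,0.088],[0,0,0,-0.069,-0.012,0.132],[0,0,0,-0.092,-0.016,0.176],[0,0,0.001,-0.115,-0.02,0.22],[0,0,0.001,-0.139,-0.025,0.265],[0,0,0.001,-0.162,-0.029,0.31],[0,0,0.001,-0.185,-0.033,0.353]]'
python3 - <<'E'
from h import *
s=bot.read_state();print(s['force'],s['moment'],s['opening'],s['grasp_force'],s['joint_positions'])
E
```

```text
time_s: 5.62
position: [0.5063, -0.1843, 0.2599]
tcp_rot: [[-0.079, 0.886, 0.458], [0.995, 0.043, 0.087], [0.057, 0.463, -0.885]]
force: [-9.9, 2.1, 2.1]
opening: 0.183
grasp_force: 30.0
[-9.90628057  2.1138438   2.06534108] [0.07817063 1.66070333 0.07620042] 0.18346808567929282 29.999973045196384 [-43.80607737  17.23108483 109.97278581  35.04428912  41.38439853
 -71.89962752]
```

```bash
python3 -m handwheel '[[-0.001,0,0,-0.023,-0.004,0.044],[-0.002,0,0,-0.046,-0.008,0.088],[-0.002,0,0,-0.069,-0.012,0.132],[-0.002,0,0,-0.092,-0.016,0.176],[-0.002,0,0.001,-0.115,-0.02,0.22],[-0.002,0,0.001,-0.139,-0.025,0.265],[-0.002,0,0.001,-0.139,-0.025,0.265],[-0.002,0,0.001,-0.139,-0.025,0.265]]'
python3 - <<'E'
from h import *
s=bot.read_state();print(s['force'],s['moment'],s['opening'],s['grasp_force'],s['joint_positions'])
E
```

```text
time_s: 6.28
position: [0.5051, -0.1848, 0.2603]
tcp_rot: [[-0.56, 0.69, 0.458], [0.801, 0.593, 0.086], [-0.212, 0.415, -0.885]]
force: [-0.5, 1.7, -12.6]
opening: 0.183
grasp_force: 30.0
[ -0.48914641   1.66558446 -12.62008467] [-0.27798382  1.34338065  0.19030008] 0.18291377843859807 29.997420608997345 [ -43.96563972   17.12327909  110.09154829   35.08636667   41.39086195
 -106.08100816]
```

```bash
python3 -m handwheel '[[0,0,0,-0.023,-0.004,0.044],[0,0,0,-0.046,-0.008,0.088],[0,0,0,-0.046,-0.008,0.088],[0,0,0,-0.046,-0.008,0.088],[0,0,0,-0.046,-0.008,0.088],[0,0,0,-0.046,-0.008,0.088],[0,0,0,-0.046,-0.008,0.088],[0,0,0,-0.046,-0.008,0.088]]' -1 && python3 -m handwheel '[[0,0,0,0,0,0],[0,0,0,0,0,0],[0,0,0,0,0,0],[0,0,0,0,0,0],[-0.009,-0.002,0.018,0,0,0],[-0.028,-0.005,0.053,0,0,0],[-0.047,-0.008,0.088,0,0,0],[-0.065,-0.012,0.124,0,0,0]]' 0.6
python3 - <<'E'
from h import *
s,im,d=cap('wrist');cv2.imwrite('pics/w3.png',im)
W=np.array(s['tcp_rot']).reshape(3,3);np.savez('turn',W=W)
a=.1768;ax,R=frame(a,0)
t=np.arctan2(W[:,0]@R[:,0]*0+W[:,0]@np.cross(np.array([-np.sin(a),np.cos(a),0]),ax),W[:,0]@R[:,0]);print('th',np.degrees(t))
print(s['position'],s['joint_positions'])
p,u,v=cloud('wrist',s,d);c=im[v,u];dd=p-np.array([.557,-.176,.17]);A=dd@ax;ey=R[:,0];l=np.cross(ey,ax)
m=(c.max(1)<90)&(A>.103)&(A<.13)&(abs(dd@ey)<.06)&(abs(dd@l)<.06)
print(m.sum(),np.median(A[m]),cv2.minAreaRect((np.c_[dd@ey,dd@l][m]*1000).astype(np.float32)))
E
```

```text
time_s: 6.95
position: [0.5051, -0.1851, 0.2607]
tcp_rot: [[-0.686, 0.565, 0.458], [0.667, 0.74, 0.086], [-0.291, 0.365, -0.885]]
force: [-3.2, 0.9, -22.8]
opening: 0.182
grasp_force: 30.0
time_s: 7.62
position: [0.4419, -0.1985, 0.3899]
tcp_rot: [[-0.683, 0.563, 0.466], [0.666, 0.741, 0.081], [-0.3, 0.366, -0.881]]
force: [1.2, -0.8, -0.7]
opening: 0.703
grasp_force: 0.0
th -39.10854201962387
[ 0.44193222 -0.19846561  0.38985557] [ -52.29648952    2.42092371  104.7571694    28.29920473   61.88724319
 -112.64248685]
1517 0.1113790381490562 ((-0.7610359191894531, -4.702096939086914), (23.846261978149414, 74.71504211425781), 58.91987228393555)
```

View pics/w3.png

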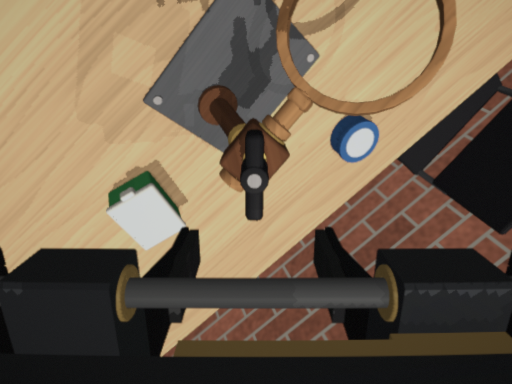

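The handle at about (254,178) is released, upright in the picture and turned roughly 95° in all. The hoop rim is at upper right and the tin and box are untouched. Next I'll go above the high rim.

Run:
```python
from h import *
a=.1768;ex=np.array([np.cos(a),np.sin(a),0]);ey=np.array([-np.sin(a),np.cos(a),0])
R=np.c_[ey,ex,[0,0,-1]]
p=np.array([.557,-.176,0])+.175*ey+.055*ex;p[2]=.30
delta(p,R);print(p)
```

```text
t 7.6667 pos [ 0.4427 -0.2014  0.3977] d [ 0.1376  0.2073 -0.0977] rot/2 [ 0.0496  0.25   -0.3348] deg 48.2 F [ 1.4 -1.   3.5]
[0.58036357 0.00594544 0.3       ]
```

```bash
python3 -m handwheel '[[0.005,0.02,0.02,0.006,0.031,-0.042],[0.02,0.05,0.02,0.012,0.062,-0.084],[0.04,0.08,0.02,0.018,0.094,-0.126],[0.06,0.11,0.02,0.025,0.125,-0.167],[0.085,0.14,0.01,0.031,0.156,-0.209],[0.11,0.165,-0.02,0.037,0.187,-0.251],[0.125,0.19,-0.05,0.044,0.219,-0.293],[0.138,0.205,-0.085,0.05,0.25,-0.335]]' -1
python3 - <<'E'
from h import *
bot.read_state()
a=.1768;ex=np.array([np.cos(a),np.sin(a),0]);ey=np.array([-np.sin(a),np.cos(a),0])
R=np.c_[ey,ex,[0,0,-1]]
p=np.array([.557,-.176,0])+.175*ey+.055*ex;p[2]=.30
s,im,d=cap('wrist');print(np.round(s['position'],4));delta(p,R);print(models.tip_of('hoop_far_rim','wrist')[:1],s['opening'])
E
```

```text
time_s: 8.33
position: [0.5609, -0.0208, 0.3428]
tcp_rot: [[-0.244, 0.967, 0.067], [0.97, 0.244, 0.01], [-0.007, 0.067, -0.998]]
force: [0.3, -1.5, -0.4]
opening: 0.281
grasp_force: 0.0
[ 0.5609 -0.0208  0.3428]
t 8.3833 pos [ 0.5629 -0.0167  0.3316] d [ 0.0175  0.0227 -0.0316] rot/2 [-0.0086  0.0258 -0.0333] deg 4.9 F [ 4.4  1.3 -8. ]
[{'position': [278.9, 168.2], 'conf': 0.56}] 0.2812387646391436
```

```bash
python3 -m handwheel '[[0,0,0,0,0,0],[0.01,0.011,-0.01,0,0,0],[0.018,0.018,-0.015,0,0,0],[0.018,0.018,-0.015,0,0,0],[0.018,0.018,-0.015,0,0,0],[0.018,0.018,-0.015,0,0,0],[0.018,0.018,-0.015,0,0,0],[0.018,0.018,-0.015,0,0,0]]' -1
python3 - <<'E'
from h import *
a=.1768;ex=np.array([np.cos(a),np.sin(a),0]);ey=np.array([-np.sin(a),np.cos(a),0])
R=np.c_[ey,ex,[0,0,-1]]
p=np.array([.557,-.176,0])+.175*ey+.055*ex;p[2]=.30
delta(p,R)
E
```

```text
time_s: 9.1
position: [0.5747, -0.0053, 0.3242]
tcp_rot: [[-0.248, 0.967, 0.058], [0.969, 0.247, 0.011], [-0.004, 0.059, -0.998]]
force: [-0.1, 0.1, 0.2]
opening: 0.004
grasp_force: 0.0
t 9.1 pos [ 0.5747 -0.0053  0.3242] d [ 0.0057  0.0112 -0.0242] rot/2 [-0.0043  0.0291 -0.0367] deg 5.4 F [-0.1  0.1  0.2]
```

```bash
python3 -m handwheel '[[0.006,0.011,-0.024,-0.004,0.029,-0.037],[0.006,0.011,-0.039,-0.004,0.029,-0.037],[0.006,0.011,-0.052,-0.004,0.029,-0.037],[0.009,0.012,-0.06,-0.004,0.029,-0.037],[0.014,0.013,-0.068,-0.004,0.029,-0.037],[0.019,0.0135,-0.076,-0.004,0.029,-0.037],[0.022,0.014,-0.084,-0.004,0.029,-0.037],[0.025,0.0145,-0.092,-0.004,0.029,-0.037]]'
python3 - <<'E'
from h import *
a=.1768;ex=np.array([np.cos(a),np.sin(a),0]);ey=np.array([-np.sin(a),np.cos(a),0])
R=np.c_[ey,ex,[0,0,-1]]
p=np.array([.557,-.176,0])+.175*ey+.082*ex;p[2]=.203
delta(p,R)
E
```

```text
time_s: 9.77
position: [0.6007, 0.0094, 0.2315]
tcp_rot: [[-0.176, 0.984, 0.001], [0.984, 0.176, 0.0], [0.0, 0.001, -1.0]]
force: [0.7, 0.1, 1.6]
opening: 0.005
grasp_force: 0.8
t 9.7667 pos [0.6007 0.0094 0.2315] d [ 0.0062  0.0013 -0.0285] rot/2 [-0.0002  0.0003 -0.    ] deg 0.0 F [0.7 0.1 1.6]
```

```bash
python3 -m handwheel '[[0.002,0,-0.007,0,0,0],[0.004,0.001,-0.014,0,0,0],[0.006,0.001,-0.021,0,0,0],[0.006,0.001,-0.026,0,0,0],[0.006,0.001,-0.0285,0,0,0],[0.006,0.001,-0.0285,0,0,0],[0.006,0.001,-0.0285,0,0,0],[0.006,0.001,-0.0285,0,0,0]]'
python3 - <<'E'
from h import *
from scipy.optimize import least_squares
P=[]
for n in ['scene','top']:
    s,im,d=cap(n);p,u,v=cloud(n,s,d);np.savez(n+'2',im=im,d=d)
    a=.1768;dd=p-[.526,-.004,.17];r=np.hypot(dd[:,0],dd[:,1])
    m=(r<.1)&(r>.068)&(p[:,2]>.1)&(p[:,2]<.195)&(p[:,1]>-.06);P.append(p[m])
P=np.vstack(P)
ey=np.array([-np.sin(a),np.cos(a),0]);ex=np.array([np.cos(a),np.sin(a),0]);z=np.array([0,0,1.])
def res(t):
    A=np.cos(t[0])*z-np.sin(t[0])*ex;B=np.cos(t[0])*ex+np.sin(t[0])*z;q=P-[.526,-.004,.17+t[1]]
    return np.r_[np.maximum(abs(q@A)-.009,0),np.maximum(abs(np.hypot(q@B,q@ey)-.084)-.006,0)]
top=P[P[:,2]>.15]
b=min((least_squares(res,[t,0],loss='soft_l1',f_scale=.002) for t in(-.3,0,.3)),key=lambda r:r.cost);print(len(P),b.x,b.cost)
for sg in(1,-1):
    q=P[(P-[.526,-.004,.17])@ex*sg>.06];print(sg,len(q),np.percentile(q[:,2],[10,50,90]))
s=bot.read_state();print(s['position'],s['force'])
E
```

```text
time_s: 10.43
position: [0.6056, 0.0108, 0.203]
tcp_rot: [[-0.176, 0.984, -0.001], [0.984, 0.176, 0.001], [0.001, -0.001, -1.0]]
force: [0.5, -0.4, 0.6]
opening: 0.007
grasp_force: 0.0
583 [-0.01213334  0.00454419] 0.0004240153033237965
1 236 [0.16357975 0.17489897 0.183897  ]
-1 266 [0.17224963 0.18134796 0.18362875]
[0.60580188 0.01077514 0.20315041] [ 0.31613273 -0.04972598 -0.73095376]
```

```bash
python3 - <<'E'
from h import *
W=np.load('turn.npz')['W'];ax=frame(.1768,0)[0]
delta(np.array([.505,-.185,.2607])+.12*ax,W)
E
python3 -m handwheel '[[0,0,0.03,0,0,0],[0,0,0.07,0,0,0],[-0.01,-0.01,0.11,0,0,0],[-0.03,-0.03,0.145,-0.006,-0.031,0.042],[-0.05,-0.06,0.165,-0.012,-0.062,0.084],[-0.07,-0.09,0.175,-0.018,-0.094,0.126],[-0.09,-0.12,0.175,-0.025,-0.125,0.167],[-0.11,-0.15,0.175,-0.031,-0.156,0.209]]' 1
python3 - <<'E'
from h import *
W=np.load('turn.npz')['W'];ax=frame(.1768,0)[0]
delta(np.array([.505,-.185,.2607])+.12*ax,W)
E
```

```text
t 10.5333 pos [0.6058 0.0108 0.2032] d [-0.1563 -0.2057  0.1635] rot/2 [-0.0425 -0.2481  0.3338] deg 47.9 F [ 0.3 -0.  -0.7]
time_s: 11.2
position: [0.5009, -0.1311, 0.3799]
tcp_rot: [[-0.522, 0.8, 0.296], [0.838, 0.546, 0.001], [-0.16, 0.249, -0.955]]
force: [-0.0, -2.0, -0.9]
opening: 0.526
grasp_force: 0.0
t 11.2 pos [ 0.5009 -0.1311  0.3799] d [-0.0514 -0.0638 -0.0132] rot/2 [-0.0134 -0.0979  0.1359] deg 19.2 F [-0.  -2.  -0.9]
```

```bash
python3 -m handwheel '[[-0.013,-0.016,0,-0.004,-0.025,0.034],[-0.026,-0.032,-0.003,-0.007,-0.05,0.068],[-0.04,-0.048,-0.008,-0.01,-0.075,0.102],[-0.051,-0.064,-0.013,-0.013,-0.098,0.136],[-0.051,-0.064,-0.013,-0.013,-0.098,0.136],[-0.051,-0.064,-0.013,-0.013,-0.098,0.136],[-0.051,-0.064,-0.013,-0.013,-0.098,0.136],[-0.051,-0.064,-0.013,-0.013,-0.098,0.136]]' 1
python3 - <<'E'
from h import *
W=np.load('turn.npz')['W'];ax=frame(.1768,0)[0]
delta(np.array([.505,-.185,.2607])+0*ax,W)
s,im,d=cap('wrist');cv2.imwrite('pics/w4.png',im);print(s['opening'])
E
```

```text
time_s: 11.87
position: [0.4514, -0.194, 0.3653]
tcp_rot: [[-0.683, 0.567, 0.461], [0.669, 0.738, 0.083], [-0.293, 0.365, -0.884]]
force: [0.4, 0.4, 0.7]
opening: 0.991
grasp_force: 0.0
t 11.8667 pos [ 0.4514 -0.194   0.3653] d [ 0.0536  0.009  -0.1046] rot/2 [-0.0018 -0.003   0.0015] deg 0.4 F [0.4 0.4 0.7]
0.9911273115985988
```

View pics/w4.png

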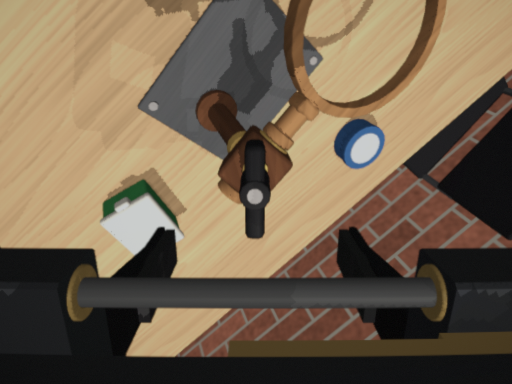

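The handle is at (255,190), vertical in the picture and centred between the jaws at 160 and 350. I'll descend and grip.

```bash
python3 -m handwheel '[[0.011,0.002,-0.021,-0.002,-0.003,0.001],[0.022,0.004,-0.042,-0.002,-0.003,0.001],[0.033,0.006,-0.063,-0.002,-0.003,0.001],[0.044,0.008,-0.084,-0.002,-0.003,0.001],[0.053,0.009,-0.105,-0.002,-0.003,0.001],[0.053,0.009,-0.105,-0.002,-0.003,0.001],[0.053,0.009,-0.105,-0.002,-0.003,0.001],[0.053,0.009,-0.105,-0.002,-0.003,0.001]]' 1 && python3 -m handwheel '[[0,0,0,0,0,0],[0,0,0,0,0,0],[0,0,0,0,0,0],[0,0,0,0,0,0],[0,0,0,0,0,0],[0,0,0,0,0,0],[0,0,0,0,0,0],[0,0,0,0,0,0]]' -1 && python3 -m handwheel '[[0,0,0,0,0,0],[0,0,0,0,0,0],[0,0,0,0,0,0],[0,0,0,0,0,0],[0,0,0,0,0,0],[0,0,0,0,0,0],[0,0,0,0,0,0],[0,0,0,0,0,0]]' -1
```

```text
time_s: 12.58
position: [0.5047, -0.1849, 0.2607]
tcp_rot: [[-0.683, 0.562, 0.466], [0.666, 0.742, 0.08], [-0.301, 0.365, -0.881]]
force: [0.2, -0.5, 1.4]
opening: 0.997
grasp_force: 0.0
time_s: 13.25
position: [0.5041, -0.1853, 0.2598]
tcp_rot: [[-0.682, 0.564, 0.466], [0.667, 0.741, 0.08], [-0.299, 0.365, -0.881]]
force: [-0.3, -0.6, 0.5]
opening: 0.478
grasp_force: 0.0
time_s: 13.92
position: [0.5043, -0.185, 0.2599]
tcp_rot: [[-0.682, 0.564, 0.466], [0.667, 0.74, 0.081], [-0.299, 0.366, -0.881]]
force: [1.7, 2.3, 0.4]
opening: 0.181
grasp_force: 30.0
```

```bash
python3 -m handwheel '[[0,0,0,0.023,0.004,-0.044],[0,0,0,0.046,0.008,-0.088],[0,0,0,0.069,0.012,-0.132],[0,0,0,0.092,0.016,-0.176],[0,0,-0.001,0.115,0.02,-0.22],[0,0,-0.001,0.139,0.025,-0.265],[0,0,-0.001,0.162,0.029,-0.31],[0,0,-0.001,0.185,0.033,-0.353]]' -1
```

```text
time_s: 14.58
position: [0.5055, -0.1845, 0.2597]
tcp_rot: [[-0.067, 0.882, 0.466], [0.996, 0.033, 0.08], [0.056, 0.47, -0.881]]
force: [7.6, 5.0, 1.0]
opening: 0.181
grasp_force: 30.0
```

```bash
python3 -m handwheel '[[0.001,0,0,0.023,0.004,-0.044],[0.001,0,0,0.046,0.008,-0.088],[0.001,0,0,0.069,0.012,-0.132],[0.002,0,0,0.092,0.016,-0.176],[0.002,0,0,0.115,0.02,-0.22],[0.002,0,0,0.139,0.025,-0.265],[0.002,0,0,0.162,0.029,-0.31],[0.002,0,0,0.185,0.033,-0.353]]' -1
```

```text
time_s: 15.25
position: [0.5071, -0.1849, 0.2598]
tcp_rot: [[0.587, 0.664, 0.463], [0.718, -0.691, 0.08], [0.373, 0.286, -0.883]]
force: [2.7, 3.5, 1.5]
opening: 0.185
grasp_force: 30.0
```

```bash
python3 -m handwheel '[[0,0,0,0.023,0.004,-0.044],[0,0,0,0.046,0.008,-0.088],[0,0,0,0.069,0.012,-0.132],[0,0,0,0.069,0.012,-0.132],[0,0,0,0.069,0.012,-0.132],[0,0,0,0.069,0.012,-0.132],[0,0,0,0.069,0.012,-0.132],[0,0,0,0.069,0.012,-0.132]]' -1 && python3 -m handwheel '[[0,0,0,0,0,0],[0,0,0,0,0,0],[0,0,0,0,0,0],[0,0,0,0,0,0],[-0.009,-0.002,0.018,0,0,0],[-0.028,-0.005,0.053,0,0,0],[-0.047,-0.008,0.088,0,0,0],[-0.07,-0.012,0.134,0,0,0]]' 0.8 && python3 -m handwheel '[[0,0,0.02,0,0,0],[0,0,0.02,0,0,0],[0,0,0.02,0,0,0],[0,0,0.02,0,0,0],[0,0,0.02,0,0,0],[0,0,0.02,0,0,0],[0,0,0.02,0,0,0],[0,0,0.02,0,0,0]]'
python3 - <<'E'
from h import *
s,im,d=cap('wrist');p,u,v=cloud('wrist',s,d)
a=.1768;ax,R=frame(a,0);ey=R[:,0];l=np.cross(ey,ax);dd=p-np.array([.557,-.176,.17]);A=dd@ax;c=im[v,u]
m=(c.max(1)<90)&(A>.103)&(A<.13)&(abs(dd@ey)<.06)&(abs(dd@l)<.06)
print(m.sum(),cv2.minAreaRect((np.c_[dd@ey,dd@l][m]*1000).astype(np.float32)))
cv2.imwrite('pics/w5.png',im)
ex=np.array([np.cos(a),np.sin(a),0])
for n in ['scene','top']:
    s,im,d=cap(n);p,u,v=cloud(n,s,d);dd=p-[.526,-.004,.17];r=np.hypot(dd[:,0],dd[:,1])
    for sg in(1,-1):
        q=p[(r<.1)&(r>.068)&(abs(dd[:,2])<.08)&(dd@ex*sg>.06)];print(n,sg,len(q),np.percentile(q[:,2],[10,50,90]))
E
```

```text
time_s: 15.92
position: [0.5074, -0.1853, 0.2597]
tcp_rot: [[0.755, 0.464, 0.463], [0.486, -0.87, 0.079], [0.44, 0.165, -0.883]]
force: [3.9, 2.6, 2.4]
opening: 0.184
grasp_force: 30.0
time_s: 16.58
position: [0.4391, -0.196, 0.3842]
tcp_rot: [[0.757, 0.466, 0.458], [0.486, -0.87, 0.081], [0.436, 0.161, -0.885]]
force: [1.0, -0.2, 0.5]
opening: 0.708
grasp_force: 0.0
time_s: 17.25
position: [0.4406, -0.1962, 0.403]
tcp_rot: [[0.756, 0.466, 0.459], [0.487, -0.87, 0.081], [0.437, 0.162, -0.885]]
force: [0.6, 0.2, -0.4]
opening: 0.9
grasp_force: 0.0
1426 ((-1.6354351043701172, -3.3938865661621094), (76.47664642333984, 24.401166915893555), 78.18862915039062)
scene 1 266 [0.16431687 0.17482771 0.1772217 ]
scene -1 253 [0.17008856 0.18099304 0.18310053]
top 1 198 [0.16912933 0.17518584 0.17807922]
top -1 182 [0.17774162 0.18109096 0.18447043]
```

View pics/w5.png

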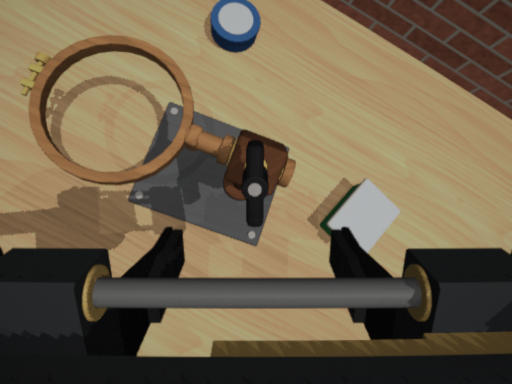

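The handle at (255,183) now sits about 20° tighter than it started. The hoop is clamped and level to about 0.04 rad, the gripper is clear, and the tin and box are in place.

```bash
python3 -c "
from rig import bot
print(bot.hand_in())"
```

```text
the job is handed in; nothing more can be done
None
```

The job is handed in: I backed the T-screw off about 1.6 to 1.7 rad, turned the hoop level (about 0.04 rad off by camera), and tightened the screw about 0.3 rad past its start. The robot touched no bystander, and no verdict came back.

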